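# Start and drive the stage-clip screw of a microscope lamp base

## Robot

A 6-joint arm with a two-finger parallel gripper is mounted at the origin on the work surface. World frame = base frame: x ahead of the robot, y to its left, z up, the work surface at z = 0. Lengths are in mm, angles in rad, forces in N, time in s.
With the tool pointing down it reaches from about 275 to 825 mm from the base axis. Payload 5.2 kg.
Tool frame: the origin (TCP) lies at the very end of the fingers, on their centre line; the grasp point (between the pads) lies 19 mm behind it; z points along the fingers, y is the direction in which the jaws open and shut (so a half turn about z gives the same grasp; the last joint's range is limited). The gripper opens to 93 mm and grips with 3 to 60 N. Pads are 15 mm wide; open, the fingers measure 128 mm over their backs; the gripper's body (75 mm by 188 mm) begins 65 mm behind the grasp point.
Start: joints at [-1.405, 0.259, 1.535, -0, 1.348, -0.203], TCP at [198.294, -513.015, 218.653] pointing down, gripper open.
Joint ranges: [-3.14, 3.14], [-0.91, 2.08], [0.19, 2.58], [-1.22, 4.36], [0.22, 2.71], [-3.12, 3.12]. Speed limits (rad/s): [2.57, 2.57, 3.14, 3.14, 3.14, 3.14].

## Interface

Orientations are given as [roll, pitch, yaw] about the fixed x, y, z axes, in that order (R = Rz(yaw) Ry(pitch) Rx(roll)).
In Python, from bench import robot gives the robot as it stands. The module is installed in compiled form; this text tells all that it offers. Calls block until the motion is done:
- robot.move_ptp(position, orientation): joint-space move of the TCP to a pose.
- robot.move_linear(position, ori=None, speed=150, f_stop=None): straight line of the TCP; ori=None keeps the orientation; speed is the mean speed in mm/s. With f_stop (N) it stops when the force on the tool has changed by that much, and returns True; else False.
- robot.move_j(angles): joint-space move.
- robot.move_gripper(opening): opening from 0.0 (shut) to 1.0 (fully open); the grip force is fixed at half the most; returns when the fingers have stopped.
- robot.sleep(seconds).
- robot.inverse_kinematics(position, orientation): joint angles nearest the present ones, or None.
- robot.get_image(name): name is "side" or "top" or "wrist"; returns a dict with "img" (420x560x3 uint8, blue, green, red), "fovy" (degrees; the focal length in pixels is half the picture's height over the tangent of half this angle, whatever the lens; pixels are square), "cx", "cy" (the principal point, pixels), "eye" and "orientation" of the camera in the world. Camera axes: x right, y down, z forward; pixel columns grow to the right and rows downward; lengths in mm; the calibration is good to about 2 mm. A picture is of the moment at which its call begins. There is no depth.
A pose or a line that the arm cannot do raises robot.MotionError and nothing moves.
- robot.hand_in(): hands the job in, once; it reports no verdict.
Readings, each from a call of its own:
- robot.current_t(): time.
- robot.current_qpos(): joint angles.
- robot.current_joint_vel(): joint speeds.
- robot.current_joint_efforts(): joint torques, N m.
- robot.current_tcp_pos(): TCP position.
- robot.current_eef_rot(): TCP orientation.
- robot.current_contact_force(): force on the tool from outside, world axes, zero at the start.
- robot.current_ft_torque(): the same for the moment, N m.
- robot.current_gripper_width(): opening from 0.0 (shut) to 1.0 (fully open).
Only numpy, scipy, OpenCV 4.12 (cv2) and the standard library are available. Lean on these libraries where they do the work, as an engineer would, in place of code of your own. Each camera call takes 0.05 s, during which the arm holds its last target. There are 200 camera calls.

## Task

The black wing screw that holds the spring clip on the white microscope lamp base is a new self-tapping one, standing proud in its pilot hole. Press it down firmly while turning it clockwise so that it cuts its thread, and keep on, taking a fresh grip when needed, until its flange is fully home on the clip; then let go. Leave the tweezers, glass dish, slide box and jar where they are.

Things in the scene. Friction and masses are not known exactly. Their poses are not given: they have to be found in the camera images.
- lamp_base: white lamp base of a stereo microscope (its pillar and head are off), a box 190 x 230 mm and 60 mm high, fixed to the bench, with a round glass stage on top. Origin at the centre of its underside, z up. The wing screw's vertical axis is at x = +55 mm, y = +80 mm in its frame.
- wing (a point): centre of the black screw's wing, on the screw's axis: an upright bar 38 mm long (this point's x), 12 mm thick (y), 28 mm high, angle varies. Under it a round steel flange, 42 mm across, top 13 mm below this point: fingertips astride the wing can press on it. At the start this point is 85 mm above the bench, the flange 4 mm above the clip; home, 81 mm
- screw (a joint): how far the screw has gone down, m: 0 proud, 0.004 home. Clockwise (from above) it sinks 1.5 mm per rad, 2.7 rad in all (two or three grips), only while pushed down with over 9 N (15 N is good, follow it down); with less it spins in place. Pushing alone does nothing. It stays where left; home, it turns on harmlessly. Anticlockwise may unscrew it
- tweezers: steel tweezers lying on the bench, 115 mm long, 7 mm high; leave alone
- dish: small glass dish, 90 mm across, 18 mm high, on the bench; leave alone
- slide_box: grey open box of glass slides, 70 x 170 x 28 mm, on the bench; leave alone
- jar: glass specimen jar with a black cap, 56 mm across, 75 mm high, on the bench; leave alone

How it is judged:
By the outcome, as a careful person would: the job done as asked, in the order asked, and still so for the second after the job is handed in, with the robot touching nothing.
It also fails if it takes over 72 s, if anything falls off the work surface, if the arm or the gripper's body presses on something with over 40 N, if the wrist force passes 120 N, or if a joint passes its speed limit or range.

## Working session

There is one attempt and no reset: what is moved stays moved. The work goes in short steps, each a Python script; the robot and the scene stay as the last script left them, time stands still between calls to the robot, and variables do not carry over. Pictures are saved under pics/ and viewed, about 8 in all and at most 12, crops included, and the job is handed in when it is done.

```bash
mkdir -p pics; python3 - <<'E'
from bench import robot
import cv2,numpy as np
for n in("top","side"):
    d=robot.get_image(n); cv2.imwrite(f"pics/{n}0.png",d["img"]); print(n,d["fovy"],d["cx"],d["cy"],d["eye"],d["orientation"])
print(robot.current_t(),robot.current_eef_rot())
E
```

```text
top 45.805112900885476 283.5780153688025 207.9553345442088 [ 317.03705242   -3.64253702 1377.8241637 ] [-2.96916484 -0.0055092  -1.56292746]
side 57.72592698185118 280.02648664402983 213.69821959186572 [526.31857381 829.87688928 766.47186456] [-2.27963327 -0.00358572 -3.09862286]
0.1 [-3.13998447e+00 -3.05402735e-04  3.68779069e-01]
```

View pics/top0.png

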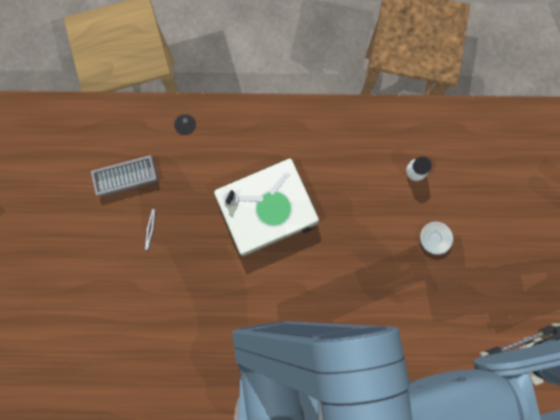

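View pics/side0.png

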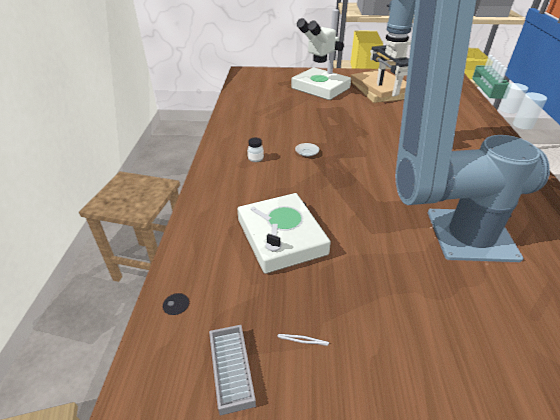

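The top view shows the base with corners near (215,193), (292,160), (318,219) and (240,254), and the black wing at about (231,198). In the side view the wing is at about (273,240). I'll triangulate it, then look with the wrist camera.

```bash
cat > h.py <<'E'
from bench import robot
import cv2,numpy as np
from scipy.spatial.transform import Rotation as R
def ray(d,u,v):
    f=210/np.tan(np.radians(d["fovy"]/2))
    c=np.array([(u-d["cx"])/f,(v-d["cy"])/f,1])
    return np.array(d["eye"]),R.from_euler('xyz',d["orientation"]).apply(c)
def onplane(d,u,v,z):
    e,r=ray(d,u,v); return e+r*(z-e[2])/r[2]
def black(d,box,thr=60):
    x0,y0,x1,y1=box
    m=(d["img"][y0:y1,x0:x1].max(2)<thr).astype(np.uint8)
    n,l,s,c=cv2.connectedComponentsWithStats(m)
    i=1+np.argmax(s[1:,4]); ys,xs=np.nonzero(l==i)
    return np.c_[xs+x0,ys+y0].astype(np.float32)
def tri(rays):
    A=np.zeros((3,3));b=np.zeros(3)
    for e,r in rays:
        r=r/np.linalg.norm(r);P=np.eye(3)-np.outer(r,r);A+=P;b+=P@e
    return np.linalg.solve(A,b)
E
python3 - <<'E'
from h import *
t=robot.get_image("top");s=robot.get_image("side")
pt=black(t,(222,188,245,215)).mean(0);ps=black(s,(260,228,290,252)).mean(0)
print(pt,ps,tri([ray(t,*pt),ray(s,*ps)]),onplane(t,*pt,88),onplane(s,*ps,85))
for c in [(215,193),(292,160),(318,219),(240,254)]: print(onplane(t,*c,60))
p=onplane(t,*pt,88)
# look with wrist camera from above, offset away
q=[p[0],p[1],240]
for yaw in np.arange(-3,3.1,.5): 
    j=robot.inverse_kinematics(q,[np.pi,0,yaw]); print(yaw,None if j is None else np.round(j,2))
w=robot.get_image("wrist"); print(np.array(w["eye"])-robot.current_tcp_pos(),w["orientation"],w["fovy"])
E
```

```text
[230.      197.65517] [273.03738 240.51402] [570.94540435 133.81063207  77.52775366] [568.09226926 132.77854066  88.        ] [571.24905591 141.12687751  85.        ]
[585.99658117 176.59986699  60.        ]
[680.04451686 -31.10138354  60.        ]
[ 517.35017584 -101.64214734   60.        ]
[421.86571275 105.28204964  60.        ]
-3.0 [ 0.04  0.31  1.42  0.    1.42 -1.67]
-2.5 [ 0.04  0.31  1.42  0.    1.42 -2.17]
-2.0 [ 0.04  0.31  1.42  0.    1.42 -2.67]
-1.5 [ 0.04  0.31  1.42 -0.    1.42  3.11]
-1.0 [ 0.04  0.31  1.42 -0.    1.42  2.61]
-0.5 [ 0.04  0.31  1.42 -0.    1.42  2.11]
0.0 [ 0.04  0.31  1.42 -0.    1.42  1.61]
0.5 [ 0.04  0.31  1.42 -0.    1.42  1.11]
1.0 [ 0.04  0.31  1.42 -0.    1.42  0.61]
1.5 [ 0.04  0.31  1.42 -0.    1.42  0.11]
2.0 [ 0.04  0.31  1.42  0.    1.42 -0.39]
2.5 [ 0.04  0.31  1.42  0.    1.42 -0.89]
3.0 [ 0.04  0.31  1.42  0.    1.42 -1.39]
[ 74.43074842  30.00841323 165.68927804] [ 2.85005458e+00  2.43316179e-03 -1.20314140e+00] 71.62536062565172
```

```bash
python3 - <<'E'
from h import *
robot.move_ptp([570,135,210],[np.pi,0,1.6])
w=robot.get_image("wrist"); cv2.imwrite("pics/w1.png",w["img"])
print(robot.current_t(),w["eye"],w["orientation"],robot.current_contact_force())
f=210/np.tan(np.radians(w["fovy"]/2))
c=R.from_euler('xyz',w["orientation"]).inv().apply(np.array([570,135,98])-w["eye"]);print(c[:2]/c[2]*f+[w["cx"],w["cy"]])
E
```

```text
2.9417 [567.3517808  215.6340499  375.76266832] [ 2.85037631e+00 -2.45984344e-04  2.66758863e-02] [ 0.32292728  0.62769891 -0.86292934]
[275.79715855 206.97049276]
```

View pics/w1.png

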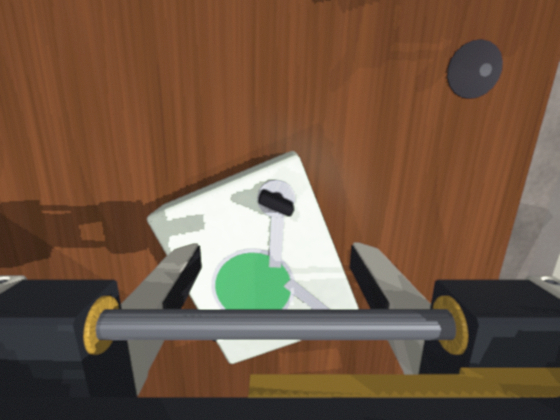

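The wrist view shows the wing at about (276,203), its bar tilted roughly 20° in the image, with the flange round it. The base corners are near (150,218), (297,152), (358,307) and (232,362).

```bash
python3 - <<'E'
from h import *
w=robot.get_image("wrist")
p=black(w,(245,175,310,235),55); r=cv2.minAreaRect(p); print(len(p),p.mean(0),r)
b=cv2.boxPoints(r); W=np.array([onplane(w,*c,95)[:2] for c in b]); print(W.round(1), np.linalg.norm(W[1]-W[0]),np.linalg.norm(W[2]-W[1]))
c=p.mean(0); print("c",onplane(w,*c,95),onplane(w,*c,85))
e=W[1]-W[0] if np.linalg.norm(W[1]-W[0])>np.linalg.norm(W[2]-W[1]) else W[2]-W[1]
print("ang",np.arctan2(e[1],e[0]))
C=np.array([onplane(w,*c,60)[:2] for c in [(150,218),(297,152),(358,307),(232,362)]]);print(C.round(1),[np.linalg.norm(C[i]-C[i-1]) for i in range(4)])
# base fit: model corners in order, short edge (190) first
for M in ([[-95,-115],[95,-115],[95,115],[-95,115]],[[95,115],[-95,115],[-95,-115],[95,-115]],[[95,-115],[95,115],[-95,115],[-95,-115]],[[-95,115],[-95,-115],[95,-115],[95,115]]):
  for CC in (C,C[::-1]):
    M=np.array(M,float);mc=M-M.mean(0);cc=CC-CC.mean(0)
    a=np.arctan2((mc[:,0]*cc[:,1]-mc[:,1]*cc[:,0]).sum(),(mc*cc).sum())
    Rm=np.array([[np.cos(a),-np.sin(a)],[np.sin(a),np.cos(a)]]);res=np.abs(cc-mc@Rm.T).max()
    if res<15: print("base",CC.mean(0),a,res,"screw",CC.mean(0)+Rm@[55,80])
t=robot.get_image("top");s=robot.get_image("side")
E
```

```text
486 [275.50616 201.96707] ((276.20001220703125, 201.60000610351562), (35.7770881652832, 16.099689483642578), 26.56505012512207)
[[550.7 140. ]
 [557.7 154.9]
 [589.9 139.4]
 [583.3 124.1]] 16.39847492512578 35.74861172464378
c [569.59260509 139.32965419  95.        ] [569.67219687 136.61245039  85.        ]
ang -0.44730485772707573
[[427.  107. ]
 [591.4 185.8]
 [677.4  -4.4]
 [517.4 -94.4]] [np.float64(220.78853590358798), np.float64(182.2206718947276), np.float64(208.69627047915623), np.float64(183.57043801234718)]
base [553.29120089  48.50378311] 0.4465333273111195 11.263650849788831 screw [568.35111763 144.41102427]
base [553.29120089  48.50378311] -2.695059326278674 11.263650849788803 screw [538.23128415 -47.40345805]
```

```bash
python3 - <<'E'
from h import *
robot.move_ptp([569.7,136.6,160],[np.pi,0,2.69])
w=robot.get_image("wrist"); cv2.imwrite("pics/w2.png",w["img"])
print(robot.current_t(),robot.current_qpos().round(3) if hasattr(robot.current_qpos(),'round') else robot.current_qpos())
f=210/np.tan(np.radians(w["fovy"]/2))
c=R.from_euler('xyz',w["orientation"]).inv().apply(np.array([569.7,136.6,85])-w["eye"]);q=c[:2]/c[2]*f+[w["cx"],w["cy"]];print("pred",q)
x,y=q.astype(int)
p=black(w,(x-45,y-35,x+45,y+35),55); r=cv2.minAreaRect(p); print(len(p),p.mean(0),r,p.min(0),p.max(0))
print("c",onplane(w,*p.mean(0),85),onplane(w,*r[0],85))
P=np.array([onplane(w,*c,90)[:2] for c in p]);val,v=np.linalg.eigh(np.cov(P.T));print("ang",np.arctan2(v[1,1],v[0,1]),np.sqrt(12*val))
E
```

```text
4.1583 [ 0.045  0.366  1.531 -0.     1.244 -1.073]
pred [274.25168333 219.19492401]
545 [273.43118 218.37064] ((273.5, 219.5), (45.0, 15.0), 90.0) [266. 197.] [281. 242.]
c [568.70399554 136.29052091  85.        ] [569.66400334 135.88638008  85.        ]
ang 2.718283266964831 [10.78163376 38.41687038]
```

View pics/w2.png

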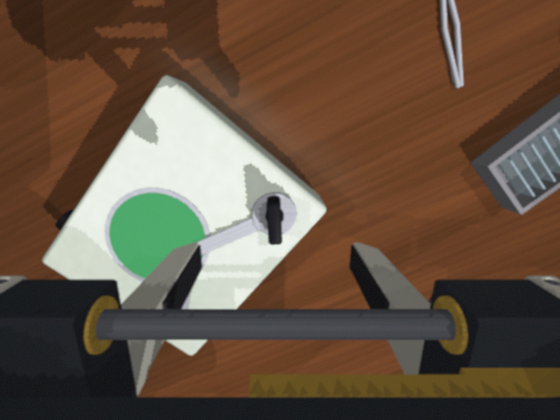

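The wing now appears centred at (273,219) and in line with the tool x axis, agreeing with the first view to about 1 mm. I'll descend astride it, find the flange by touch, grip and test pressing.

```bash
python3 - <<'E'
from h import *
o=[np.pi,0,2.70]; x,y=569.3,136.3
robot.move_gripper(0.5)
robot.move_ptp([x,y,95],o)
print(robot.current_t(),robot.current_contact_force())
print(robot.move_linear([x,y,68],o,speed=15,f_stop=4))
z=robot.current_tcp_pos()[2];print("touch",robot.current_tcp_pos(),robot.current_contact_force())
robot.move_linear([x,y,z+0.7],o,speed=20)
robot.move_gripper(0.0)
print(robot.current_t(),"w",robot.current_gripper_width()*93,robot.current_contact_force(),robot.current_ft_torque())
for k in range(6):
    z=robot.current_tcp_pos()[2]
    t0=robot.current_t();robot.move_linear([x,y,z-0.6],o,speed=20)
    f=robot.current_contact_force();print(robot.current_tcp_pos()[2],f,robot.current_t()-t0)
    if f[2]>14:break
E
```

```text
5.425 [ 0.45512226  0.57178857 -0.76222347]
False
touch [569.35759392 136.29407767  68.10211802] [-0.66718718 -0.38164712  0.04650401]
7.925 w 40.438757688665355 [-1.43313137 -2.85996234  1.62285629] [-0.58820728  0.12912589  0.04664104]
68.72975327684145 [-2.73562332 -3.59951973  5.48848105] 0.2500000000000009
68.71020912800526 [-3.08631461 -4.80440036  6.3883289 ] 0.25
68.71154602719659 [-3.7790888  -2.81501192  6.62317309] 0.25
68.69159188494338 [-3.03127457 -4.10704957  5.62881212] 0.25
68.72226841365372 [-2.25430723 -3.96488641  6.62598644] 0.25
68.73657312985105 [-3.73938737 -4.30140369  5.51432669] 0.25
```

The 46 mm opening straddled the 42 mm flange, so the jaws closed on the flange rim. I'll back off and come down with a narrower opening.

```bash
python3 - <<'E'
from h import *
o=[np.pi,0,2.70]; x,y=569.3,136.3
robot.move_gripper(0.5)
robot.move_linear([x,y,80],o,speed=60)
w=robot.get_image("wrist"); cv2.imwrite("pics/w3.png",w["img"][120:400,100:460])
robot.move_gripper(0.27)
print(robot.current_t(),robot.current_contact_force())
print(robot.move_linear([x,y,69],o,speed=10,f_stop=4))
z=robot.current_tcp_pos()[2];print("touch",robot.current_tcp_pos(),robot.current_contact_force())
robot.move_linear([x,y,z+0.5],o,speed=20)
robot.move_gripper(0.0)
print(robot.current_t(),"w",robot.current_gripper_width()*93,robot.current_contact_force(),robot.current_ft_torque())
E
```

```text
10.7833 [ 0.77258339 -0.5944013  -0.39192189]
True
touch [569.28333011 136.31310284  72.23995878] [-1.24645724  0.34672234  4.6818205 ]
12.1833 w 11.703448980192082 [-1.9860447  -2.63258826  0.18662447] [-0.33831785  0.13343473 -0.00295202]
```

View pics/w3.png

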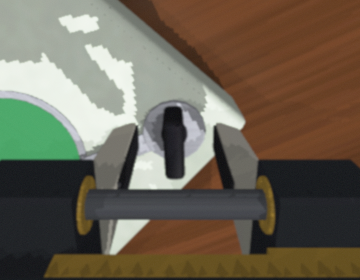

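The jaws now grip the wing (width 11.7 mm) with the tips just above the flange (touch at z = 72.2). Next I'll press and try the first turn steps.

```bash
cat > turn.py <<'E'
from h import *
x,y=569.3,136.3
def turn(yaw,zc,yaw_end,dy=0.1,Ft=16,k=0.06,log=1):
    i=0
    while yaw>yaw_end+1e-6:
        f=robot.current_contact_force()[2]
        dz=np.clip((Ft-f)*k,-0.5,0.6)
        st=0 if f<11 else min(dy,yaw-yaw_end)
        yaw-=st; zc-=dz+1.5*st*0.9
        if abs(zc-robot.current_tcp_pos()[2])>8 or zc<55: print("abort");break
        robot.move_linear([x,y,zc],[np.pi,0,yaw],speed=10)
        i+=1
        if i%log==0: print(round(robot.current_t(),2),round(yaw,3),round(zc,2),np.round(robot.current_tcp_pos(),2),np.round(robot.current_contact_force(),1),round(robot.current_ft_torque()[2],2),round(robot.current_eef_rot()[2],3))
        if i>60: break
    return yaw,zc
E
python3 - <<'E'
from turn import *
print(turn(2.70,robot.current_tcp_pos()[2],2.2))
E
```

```text
12.43 2.7 71.86 [568.79 135.93  72.41] [-4.8 -2.1  6.2] -0.02 2.7
12.68 2.7 71.28 [568.8  135.93  72.37] [-5.4 -3.2  9.4] -0.01 2.7
12.93 2.7 70.88 [568.8  135.94  72.35] [-5.7 -2.7 11.8] -0.02 2.7
13.18 2.6 70.49 [568.93 136.1   72.17] [-6.4 -2.1 13. ] -0.01 2.6
13.43 2.5 70.18 [569.05 136.26  71.97] [-6.4 -2.4 13.8] -0.08 2.5
13.68 2.4 69.91 [569.15 136.41  71.79] [-5.9 -1.4 13.9] -0.06 2.4
13.93 2.3 69.65 [569.3  136.51  71.63] [-6.1 -1.5 14.7] -0.03 2.3
14.18 2.2 69.43 [569.49 136.65  71.49] [-5.5 -1.3 13.5] -0.06 2.2
(2.2, np.float64(69.43456181802726))
```

```bash
python3 - <<'E'
from turn import *
print(turn(2.2,69.43,-0.25,log=2))
E
```

```text
14.68 2.0 68.86 [569.8  136.82  71.12] [-6.2  0.3 14.3] -0.04 1.999
15.18 1.8 68.38 [570.19 136.95  70.8 ] [-4.8  0.3 15.4] -0.03 1.799
15.68 1.6 68.0 [570.6  136.98  70.47] [-3.6  0.7 14. ] -0.01 1.599
16.18 1.4 67.55 [570.98 137.01  70.13] [-2.4  0.6 13.6] -0.05 1.399
16.68 1.2 67.0 [571.37 136.84  69.8 ] [-3.  -0.5 14.1] -0.01 1.199
17.18 1.0 66.54 [571.71 136.7   69.47] [-2.1  0.2 14.6] -0.04 0.999
17.68 0.8 66.07 [572.01 136.43  69.12] [-1.1 -1.  14.4] -0.04 0.799
18.18 0.6 65.6 [572.3  136.14  68.81] [-1.5 -2.3 15.2] 0.0 0.599
18.68 0.4 65.24 [572.46 135.81  68.46] [-1.3 -4.5 14.8] -0.02 0.399
19.18 0.2 64.85 [572.62 135.44  68.27] [-0.9 -4.  16.2] -0.08 0.199
19.68 -0.0 64.61 [572.67 135.03  68.24] [-0.9 -5.9 18.5] -0.04 -0.0
20.18 -0.2 64.52 [572.59 134.68  68.23] [-1.  -7.6 19.4] -0.02 -0.2
(-0.25, np.float64(64.66161463493302))
```

The screw stopped sinking at z = 68.24, 4.1 mm below the start, and turned on freely for 0.4 rad. That means it's home. I'll unload, release, lift and check.

```bash
python3 - <<'E'
from turn import *
o=[np.pi,0,-0.25]
p=robot.current_tcp_pos()
robot.move_linear([p[0],p[1],67.5],o,speed=20); print(robot.current_contact_force())
robot.move_gripper(0.27)
c=robot.current_tcp_pos(); print(c)
robot.move_linear([c[0],c[1],125],o,speed=60)
robot.move_gripper(1.0)
robot.move_linear([c[0],c[1],160],o,speed=100)
w=robot.get_image("wrist"); cv2.imwrite("pics/w4.png",w["img"])
robot.move_ptp([450,-150,260],o)
t=robot.get_image("top");s=robot.get_image("side")
a=s["img"][205:275,235:335];cv2.imwrite("pics/s4.png",cv2.resize(a,None,fx=7,fy=7,interpolation=cv2.INTER_CUBIC))
cv2.imwrite("pics/t4.png",t["img"])
# before/after wing rows in side view
s0=cv2.imread("pics/side0.png")
for im in(s0,s["img"]):
    q=black({"img":im},(260,225,290,252)); print(len(q),q.mean(0),q.min(0),q.max(0))
# movement of the other things (top view, ex robot)
d=cv2.absdiff(cv2.imread("pics/top0.png"),t["img"]).max(2)
for n,(x0,y0,x1,y1) in dict(box=(88,150,162,205),tw=(140,205,160,252),jar=(403,152,435,185),dish=(415,217,458,258)).items(): print(n,d[y0:y1,x0:x1].max(),(d[y0:y1,x0:x1]>40).sum())
print(robot.current_t(),robot.current_contact_force())
E
```

```text
[-3.63720438 -2.44680018  9.63217421]
[573.75194059 135.31954098  68.16237039]
105 [273.09525 240.58095] [267. 235.] [279. 246.]
110 [272.96362 241.47273] [267. 236.] [279. 246.]
box 16 0
tw 12 0
jar 23 0
dish 114 53
25.4667 [1.05759083 0.10181582 0.5642685 ]
```

View pics/s4.png

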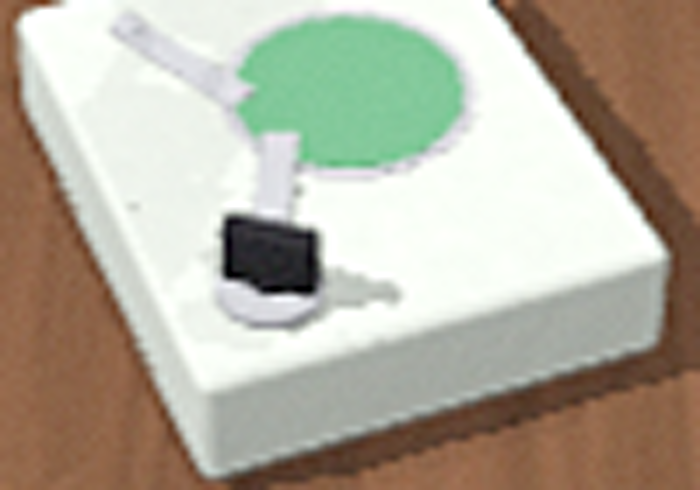

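View pics/w4.png

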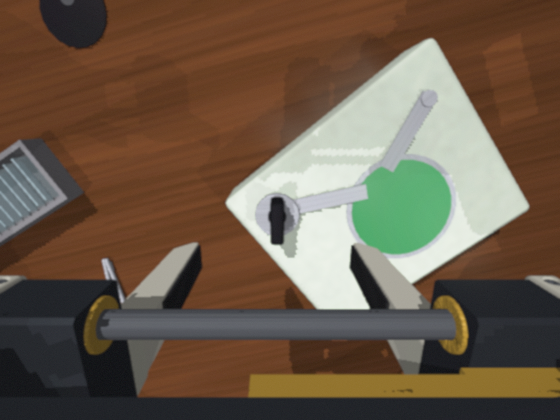

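The side view shows the flange sitting on the clip and the wing about 1 px lower, as 4 mm should look. The wrist view shows the wing at (277,220), aligned with the released gripper. I'll check the dish, whose pixels changed, and then hand in.

```bash
python3 - <<'E'
from h import *
for n in("top0","t4"):
    m=cv2.imread(f"pics/{n}.png")[215:262,412:462].min(2)>120; ys,xs=np.nonzero(m); print(n,m.sum(),xs.mean(),ys.mean(),xs.min(),xs.max(),ys.min(),ys.max())
s0=cv2.imread("pics/side0.png");s=robot.get_image("side")["img"]
print("side dish diff",(cv2.absdiff(s0,s).max(2)[140:162,290:324]>40).sum())
robot.hand_in(); print(robot.current_t())
E
```

```text
top0 851 24.28672150411281 22.3807285546416 8 40 6 38
t4 874 23.469107551487415 21.82837528604119 0 40 0 38
side dish diff 0
the job is handed in; nothing more can be done
the job is handed in; nothing more can be done
```

The wing screw is screwed fully home on the clip, and I let go and handed the job in at about 25 s. I gripped the wing and turned it 2.95 rad clockwise in a single grip, pressing with about 14–19 N and following it down.

**Depth:** the pressed fingertips went from z = 72.35 to 68.23 mm, about 4.1 mm. The depth then held steady for the last 0.4 rad while the screw turned on freely. The side picture also shows the flange on the clip and the wing about 1 px lower, as expected for 4 mm.

**First grip went wrong:** my first descent was with the jaws too wide. They passed outside the flange and closed on its rim, with about 7 N or less read at the tool. I opened, lifted and came down again narrower, and the second grip held the wing properly.

**Other things:** the box, tweezers and jar showed no change in the top view. The dish area did change in that view. Its outline was the same apart from bright pixels at the crop's edge, and the side view showed no difference, so I took it to be the arm or its shadow.

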